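Cull rocking bearing pads and load the sprung feed track

ROBOT

A 6-joint arm with a two-finger parallel gripper is mounted at the origin on a cart in front of the work surface, level with it; the furniture and walls round the work are solid. World frame = base frame: x ahead of the robot, y to its left, z up, the work surface at z = 0. Lengths are in m, angles in rad, forces in N, time in s.
With the tool pointing down it reaches from about 0.35 to 0.875 m from the base axis. Payload 15.5 kg.
Tool frame: the origin (TCP) lies midway between the tips of the shut fingers; the grasp point (between the pads) lies 19 mm behind it; z points along the fingers, y is the line along which they close (so a half turn about z gives the same grasp; the last joint's range is limited). The gripper opens to 85 mm and grips with 20 to 120 N. Pads are 22 mm wide; open, the fingers measure 114 mm over their backs; the gripper's body (76 mm by 85 mm) begins 54 mm behind the grasp point. The pads swing forward as they close: fully open they stand 13 mm farther back than shut.
Start: joints at [1.218, 0.494, 1.345, -0, 1.302, -0.096], TCP at [0.159, 0.605, 0.231] pointing down, gripper open.
Joint ranges: [-2.91, 2.91], [-0.82, 2.16], [0.22, 2.67], [-1.22, 4.37], [0.12, 2.79], [-3.08, 3.08]. Speed limits (rad/s): [1.89, 1.89, 2.57, 3.01, 3.01, 3.01].

INTERFACE

Orientations are given as a unit quaternion [w, x, y, z].
In Python, from workcell import bot gives the robot as it stands. The module is installed in compiled form; this text tells all that it offers.
- The arm moves only by the tool send_rows, never from a script. Its argument "targets" is text: rows parted by semicolons, each of 7 numbers parted by spaces: the shift along the tool's x, y, z scaled (see below), then the turn, a rotation vector about the tool's x, y, z scaled (see below), then the closure, from 0 (fully open) to 1 (shut). In form: x y z wx wy wz grip; .... A call has 1 to 20 rows; each row shifts and turns the commanded pose from where the row before left it, along the tool's axes as they then stand; what a row does not reach is not made up. The controller multiplies each number of a shift by 25 mm and each number of a turn by 0.1 rad. A row lasts 1/10 s, in which the tool goes at most 50 mm and 8.59 degrees, less where a joint would pass 70% of its speed; a pose out of reach is approached as far as the arm can. A call with a number of a shift or a turn outside -1 to 1 is refused whole. A call with a gripper value outside its range is refused whole. The fingers move at their own pace and stop on an object; "force" is the grip in N (left out, the last holds). Time passes only in rows, so rows that do not move let the fingers close. It gives the time, the measured TCP pose, the force, the opening and the grip force at its end, in the units of the state.
- bot.read_state(): the state, without advancing time (a new reading comes with each control period).
- bot.grab_frame(name): name is "side" or "top" or "wrist"; returns the picture (420x560x3 uint8, red, green, blue); there is no depth.
- bot.get_calibration(name): a dict with "K" (3x3 intrinsics, pixels), "R" (3x3) and "t" (3): a world point X has camera coordinates R X + t. Camera axes: x right, y down, z forward; pixel columns grow to the right and rows downward; lengths in m; the calibration is good to about 2 mm. The wrist camera is an equidistant fisheye: a pixel r from the principal point sees the ray r / f radians off the axis. A picture is of the moment at which its call begins: read the wrist's pose just before it. get_calibration takes no time and is no camera call; for the wrist camera it gives the pose at the moment of the call.
- bot.finish_job(): hands the job in; it is judged then, once.
The state is a dict: "time_s": time; "joints": joint angles; "qvel": joint speeds; "tau": joint torques, N m; "eef_pos": TCP position; "tool_rot": TCP orientation; "wrist_force": force on the tool from outside, world axes, zero at the start; "moment": the same for the moment, N m; "gripper_width": opening from 0.0 (shut) to 1.0 (fully open); "gripper_force": force on a finger pad.
Only numpy, scipy, OpenCV 4.12 (cv2) and the standard library are available. Lean on these libraries where they do the work, as an engineer would, in place of code of your own. Each camera call takes 0.05 s, during which the arm holds its last target. There are 200 camera calls.

TASK

Load the feed track with the two sound bearing pads: find them by pressing on each pad's corner opposite its brass insert, where two of the four pads are warped and rock; leave those two lying on the granite plate. Pull the orange follower back until its catch holds it, lower the two firm pads flat into the open channel one behind the other, then press the green button so that the follower closes and pushes both pads up against the end stop.

Things in the scene. Friction and masses are not known exactly. Their poses are not given: they have to be found in the camera images.
- pad_a_centre (a point): centre of pad_a (see pad_a), 8 mm above the underside of its feet, mid-way in x and y; z is up out of its top; grip across the 40 mm (x) side
- pad_b_centre (a point): centre of pad_b (see pad_b), 8 mm above the underside of its feet, mid-way in x and y; z is up out of its top; grip across the 40 mm (x) side
- pad_c_centre (a point): centre of pad_c (see pad_c), 8 mm above the underside of its feet, mid-way in x and y; z is up out of its top; grip across the 40 mm (x) side
- pad_d_centre (a point): centre of pad_d (see pad_d), 8 mm above the underside of its feet, mid-way in x and y; z is up out of its top; grip across the 40 mm (x) side
- pad_b: another white pad of the same size and look as pad_a, same axes; sound or rocking is found only by pressing
- pad_c: another white pad of the same size and look as pad_a, same axes; sound or rocking is found only by pressing
- pad_d: another white pad of the same size and look as pad_a, same axes; sound or rocking is found only by pressing
- pad_a: white lightly oiled bearing pad 40 (x) x 60 (y) x 16 mm high, about 60 g, one of four alike; origin at the underside. Feet 4 mm high under the corners (9 mm square, at x +-15, y +-25) and one near the middle. A brass insert shows in the top at x -9, y -16 mm. Two of the four pads are warped, see granite
- granite: dark granite surface plate 250 x 250 x 30 mm, fixed; origin mid-underside. The four pads lie on it, all level and alike. On two of them (warped) the feet at the +x +y and -x -y corners stand 3 mm clear: pressed with over 1 N at the +x +y corner the pad rocks 0.1 rad, the corner sinking 2 to 3 mm, and it falls back when let go; sound pads do not give
- feeder: feed track, fixed: grey base 104 (x) x 325 (y) mm with a blue open channel along y, end stop at +y, green catch button at -y; origin on the bench, mid-base. A pad goes in feet down, its 60 mm side across the channel, its 40 mm side along it, either way round
- feeder_stop (a point): point on the channel floor (12 mm above the bench), mid-width, at the end stop's inner face; axes as feeder. Channel 64 mm wide, runs to y -225 mm; lips end 19 mm, stop 20 mm above the floor. With the follower caught it is free to y -180 mm: two pads with finger gaps fit at y -57 and -127 mm. Sprung noses (3.5 N, at x -22 on the stop, x +22 on the follower) reach 17 mm over it and tip a warped pad
- follower_grip (a point): point in the orange fin of the black follower: fin 36 (x) x 14 (y) mm, top 15 mm above this point, foot about 27 mm below it; axes as feeder. The pushing face is 15 mm from it towards the stop, and stands 30 mm from the stop at joint 0
- follower (a joint): travel of the follower from the stop (towards feeder -y), m, 0 to 0.166. A spring drives it to the stop (6 N at 0, 9 N at 0.15, damping 35 N s/m: pull slowly). Near 0.14 the catch adds some 5 N as the tooth rides over it; past 0.15 it springs up and holds the follower at about 0.15. Reads 0.05 with two pads clamped
- catch_top (a point): centre of the top of the round green catch button at the -y end of the track: 24 mm in diameter, 50 mm above the bench, in a dark housing 32 mm high
- catch (a joint): how far the button is pressed, m, 0 to 0.010; sprung, 2 N at first, 5 N fully down. About 0.008 lets the caught follower go. It dips by itself as the follower's tooth passes
Mind the look-alikes: they are no part of the job. Leave any blue or brown look-alike of the pad_a alone.

How it is judged:
On the way, in this order (a step that is already met when the one before it is completed fails the run):
1. the follower is held back by its catch, the fingers off it (value of joint follower above 0.143 m and contact force between the fingers and follower below 0.1 N), for 0.2 s.
2. the follower has been let go and has closed on the pads (value of joint follower between 0.03 and 0.06 m), for 0.2 s.
At the end, for the whole second after the job is handed in: Two pads sit in the channel, level within 0.035 rad under the noses (a warped pad is tipped), centres 17 to 25 and 56 to 66 mm from the stop, the follower closed on them (0.044 to 0.056), button up; the other two lie right way up on the granite plate; all at rest (((y of pad_a_centre in the frame of feeder_stop between -0.025 and -0.017 m and x of pad_a_centre in the frame of feeder_stop between -0.006 and 0.006 m and z of pad_a_centre in the frame of feeder_stop between 0.004 and 0.012 m and angle between pad_a_centre's own z axis and vertical below 0.035 rad) or (y of pad_a_centre in the frame of feeder_stop between -0.066 and -0.056 m and x of pad_a_centre in the frame of feeder_stop between -0.006 and 0.006 m and z of pad_a_centre in the frame of feeder_stop between 0.004 and 0.012 m and angle between pad_a_centre's own z axis and vertical below 0.035 rad) or (x of pad_a_centre in the frame of granite between -0.125 and 0.125 m and y of pad_a_centre in the frame of granite between -0.125 and 0.125 m and z of pad_a_centre in the frame of granite between 0.03 and 0.045 m and angle between pad_a_centre's own z axis and vertical below 0.2 rad)) and ((y of pad_b_centre in the frame of feeder_stop between -0.025 and -0.017 m and x of pad_b_centre in the frame of feeder_stop between -0.006 and 0.006 m and z of pad_b_centre in the frame of feeder_stop between 0.004 and 0.012 m and angle between pad_b_centre's own z axis and vertical below 0.035 rad) or (y of pad_b_centre in the frame of feeder_stop between -0.066 and -0.056 m and x of pad_b_centre in the frame of feeder_stop between -0.006 and 0.006 m and z of pad_b_centre in the frame of feeder_stop between 0.004 and 0.012 m and angle between pad_b_centre's own z axis and vertical below 0.035 rad) or (x of pad_b_centre in the frame of granite between -0.125 and 0.125 m and y of pad_b_centre in the frame of granite between -0.125 and 0.125 m and z of pad_b_centre in the frame of granite between 0.03 and 0.045 m and angle between pad_b_centre's own z axis and vertical below 0.2 rad)) and ((y of pad_c_centre in the frame of feeder_stop between -0.025 and -0.017 m and x of pad_c_centre in the frame of feeder_stop between -0.006 and 0.006 m and z of pad_c_centre in the frame of feeder_stop between 0.004 and 0.012 m and angle between pad_c_centre's own z axis and vertical below 0.035 rad) or (y of pad_c_centre in the frame of feeder_stop between -0.066 and -0.056 m and x of pad_c_centre in the frame of feeder_stop between -0.006 and 0.006 m and z of pad_c_centre in the frame of feeder_stop between 0.004 and 0.012 m and angle between pad_c_centre's own z axis and vertical below 0.035 rad) or (x of pad_c_centre in the frame of granite between -0.125 and 0.125 m and y of pad_c_centre in the frame of granite between -0.125 and 0.125 m and z of pad_c_centre in the frame of granite between 0.03 and 0.045 m and angle between pad_c_centre's own z axis and vertical below 0.2 rad)) and ((y of pad_d_centre in the frame of feeder_stop between -0.025 and -0.017 m and x of pad_d_centre in the frame of feeder_stop between -0.006 and 0.006 m and z of pad_d_centre in the frame of feeder_stop between 0.004 and 0.012 m and angle between pad_d_centre's own z axis and vertical below 0.035 rad) or (y of pad_d_centre in the frame of feeder_stop between -0.066 and -0.056 m and x of pad_d_centre in the frame of feeder_stop between -0.006 and 0.006 m and z of pad_d_centre in the frame of feeder_stop between 0.004 and 0.012 m and angle between pad_d_centre's own z axis and vertical below 0.035 rad) or (x of pad_d_centre in the frame of granite between -0.125 and 0.125 m and y of pad_d_centre in the frame of granite between -0.125 and 0.125 m and z of pad_d_centre in the frame of granite between 0.03 and 0.045 m and angle between pad_d_centre's own z axis and vertical below 0.2 rad)) and value of joint follower between 0.044 and 0.056 m and value of joint catch below 0.003 m and velocity of joint follower between -0.01 and 0.01 m/s and linear speed of each of pad_a, pad_b, pad_c, pad_d below 0.02 m/s); the robot touches nothing.
It also fails if it takes over 72 s, if anything falls off the work surface, if the arm or the gripper's body presses on something with over 40 N, if the wrist force passes 120 N, or if a joint passes its speed limit or range.

## Working session

There is one attempt and no reset: what is moved stays moved. The work goes in short steps, Python scripts to look and compute and a tool call to move; the robot and the scene stay as the last step left them, time stands still between calls to the robot, and variables do not carry over. Pictures are saved under pics/ and viewed, at most 10 in all, crops included, and the job is handed in when it is done.

Besides the shell and the picture viewer there is one more tool, called after "Emit:" as name(argument=value, ...) on one line, values as JSON. send_rows: Moves the arm, as the interface text tells. Its arguments: {"type":"object","properties":{"targets":{"type":"string"},"force":{"type":"number"}},"required":["targets"]}

```bash
mkdir -p pics; python3 - <<'E'
from workcell import bot
import cv2,numpy as np
s=bot.read_state();print(s)
ims=[]
for n in("top","side"):
    im=bot.grab_frame(n);cv2.imwrite(f"pics/{n}0.png",im[:,:,::-1]);c=bot.get_calibration(n);print(n,c)
E
```

```text
{'time_s': 0.0, 'joints': array([ 1.21850351e+00,  4.94190697e-01,  1.34614244e+00, -1.65408947e-05,
        1.30249304e+00, -9.55489953e-02]), 'qvel': array([-0.00089381, -0.00227285,  0.00062456, -0.00127698, -0.00079417,
        0.00055689]), 'tau': array([ 2.98762876e-03, -8.82145286e+01, -3.83905935e+01,  6.56030170e-05,
        9.55208496e-03, -2.33945156e-05]), 'eef_pos': array([0.15861317, 0.60416175, 0.23069175]), 'tool_rot': array([-1.29180089e-04,  1.28017419e-01,  9.91771728e-01, -6.03132596e-04]), 'wrist_force': array([-0.30338832, -0.12286537, -0.02527134]), 'moment': array([ 0.01649098, -0.00617737, -0.01052043]), 'gripper_force': 0.0, 'gripper_width': 0.9974962520204863}
top {'K': array([[414.15832585,   0.        , 282.97598059],
       [  0.        , 414.15832585, 209.15327009],
       [  0.        ,   0.        ,   1.        ]]), 'R': array([[ 0.00249847, -0.99976406,  0.02157726],
       [-0.98467125, -0.00622276, -0.1743095 ],
       [ 0.17440264, -0.020811  , -0.98445448]]), 't': array([0.03011039, 0.44767045, 1.13567602])}
side {'K': array([[412.37804037,   0.        , 279.76069907],
       [  0.        , 412.37804037, 214.83622531],
       [  0.        ,   0.        ,   1.        ]]), 'R': array([[ 0.99133288, -0.13084652,  0.01176012],
       [-0.05878303, -0.52184476, -0.85101269],
       [ 0.11748901,  0.84294557, -0.52501343]]), 't': array([-0.43943898,  0.09164573,  1.2123916 ])}
```

View pics/top0.png

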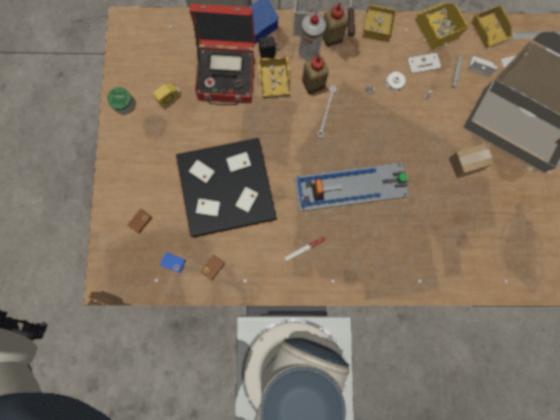

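View pics/side0.png

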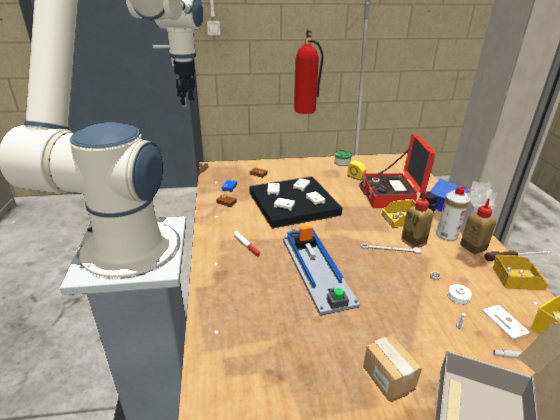

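Top view: granite at about (225,187) with pads near (202,171), (238,161), (247,200) and (208,207); the feeder runs from the fin (319,188) to the green button (403,177). The side view agrees. Next I measure roughly.

```bash
cat > h.py <<'E'
from workcell import bot
import cv2,numpy as np
from scipy.spatial.transform import Rotation as Rn
def cast(name,c,uv,z):
    uv=np.atleast_2d(np.asarray(uv,float));K,R,t=c["K"],c["R"],c["t"]
    d=(uv-[K[0,2],K[1,2]])/K[0,0]
    if name=="wrist":
        r=np.hypot(*d.T)+1e-12; d=np.c_[d*(np.sin(r)/r)[:,None],np.cos(r)]
    else: d=np.c_[d,np.ones(len(d))]
    w=d@R; C=-R.T@t
    return C+w*((z-C[2])/w[:,2])[:,None]
def blobs(m,amin):
    n,l,st,ce=cv2.connectedComponentsWithStats(m.astype(np.uint8))
    return [(ce[i],st[i],l==i) for i in range(1,n) if st[i][4]>=amin]
def pose():
    s=bot.read_state();return s["eef_pos"],Rn.from_quat(np.roll(s["tool_rot"],-1)),s
def plan(p,yaw):
    """shift (tool units of 25 mm) and turn (0.1rad) to a downward tool at p with tool y axis at world angle yaw (mod pi)"""
    e,r,s=pose(); 
    yv=r.apply([0,1,0]);a=np.arctan2(yv[1],yv[0]);da=(yaw-a+np.pi/2)%np.pi-np.pi/2
    print("shift mm",np.round(r.inv().apply(np.array(p)-e)/0.025,2),"wz(0.1rad)",round(-da/0.1,2),"t",s["time_s"],"j6",s["joints"][5])
E
python3 - <<'E'
from h import *
im=cv2.imread("pics/top0.png");h=cv2.cvtColor(im,cv2.COLOR_BGR2HSV);c=bot.get_calibration("top")
H,S,V=h[...,0],h[...,1],h[...,2]
roi=np.zeros(H.shape,bool);roi[135:240,170:280]=1
for ce,st,m in blobs((V>140)&(S<60)&roi,100):
    ys,xs=np.nonzero(m);w=cast("top",c,np.c_[xs,ys],.046)[:,:2]
    r=cv2.minAreaRect((w*1000).astype(np.float32));print("pad",ce.round(1),st[4],np.round(r,1) if 0 else r)
roi=np.zeros(H.shape,bool);roi[155:215,290:415]=1
for nm,m,z in(("green",(H>45)&(H<80)&(S>120),.05),("orange",(H<15)&(S>180)&(V>120),.054)):
    for ce,st,mm in blobs(m&roi,10): print(nm,ce.round(1),st,cast("top",c,ce,z))
m=(H>105)&(H<125)&(S>130)&roi
ys,xs=np.nonzero(m);w=cast("top",c,np.c_[xs,ys],.03)[:,:2];print("blue",cv2.minAreaRect((w*1000).astype(np.float32)))
E
```

```text
pad [238.1 161.5] 286 ((584.6563110351562, 161.24722290039062), (40.513702392578125, 60.077598571777344), 19.613515853881836)
pad [201.2 170.8] 294 ((555.6541137695312, 266.045654296875), (61.233306884765625, 40.63675308227539), 56.27293014526367)
pad [246.3 199. ] 306 ((475.06256103515625, 135.7284393310547), (41.50132751464844, 60.09858703613281), 63.375064849853516)
pad [207.5 206.9] 313 ((451.66412353515625, 244.58956909179688), (60.812721252441406, 41.5963134765625), 80.75454711914062)
green [401.5 177.4] [398 174   8   8  48] [[ 0.54004767 -0.30735976  0.05      ]]
blue ((516.3159790039062, -127.82038116455078), (77.38272857666016, 225.36178588867188), 8.247138023376465)
```

Emit:
send_rows(targets="-1 -0.66 0 0 0 0 1;-1 -0.66 0 0 0 0 1;-1 -0.66 0 0 0 0 1;-1 -0.66 0 0 0 0 1;-1 -0.66 0 0 0 0 1;-1 -0.66 0 0 0 0 1;-1 -0.66 0 0 0 0 1;-1 -0.66 0 0 0 0 1;-1 -0.66 0 0 0 0 1;-1 -0.66 0 0 0 0 1;-1 -0.66 0 0 0 0 1;-1 -0.66 0 0 0 0 1;-1 -0.66 0 0 0 0 1;-1 -0.66 0 0 0 0 1;-1 -0.66 0 0 0 0 1;-1 -0.66 0 0 0 0 1;-1 -0.66 0 0 0 0 1;0 0 0 0 0 0 1")

```text
time_s: 1.9
eef_pos: [0.5006, 0.2229, 0.231]
tool_rot: [0.0, 0.129, 0.992, -0.0]
wrist_force: [-0.1, -0.6, -0.3]
gripper_width: -0.003
gripper_force: 0.0
```

```bash
python3 - <<'E'
from h import *
c=bot.get_calibration("wrist");e,r,s=pose();im=bot.grab_frame("wrist")[:,:,::-1].copy();cv2.imwrite("pics/w1.png",im)
np.savez("w1.npz",**c)
print(e,r.as_matrix().round(3),s["time_s"],s["gripper_width"]);print(c, -c["R"].T@c["t"])
E
```

```text
[0.50055592 0.22294364 0.23099904] [[-0.967  0.256  0.   ]
 [ 0.256  0.967 -0.001]
 [-0.001 -0.    -1.   ]] 1.9 -0.002569192675044579
{'K': array([[325.1922621 ,   0.        , 280.05631713],
       [  0.        , 325.1922621 , 208.8641923 ],
       [  0.        ,   0.        ,   1.        ]]), 'R': array([[ 2.56015643e-01,  9.66672631e-01, -1.21126277e-04],
       [ 9.30240416e-01, -2.46332778e-01,  2.71979650e-01],
       [ 2.62885447e-01, -6.97437216e-02, -9.62302996e-01]]), 't': array([-0.34463584, -0.44625862,  0.26323567])} [0.43415914 0.24158094 0.37464399]
```

View pics/w1.png

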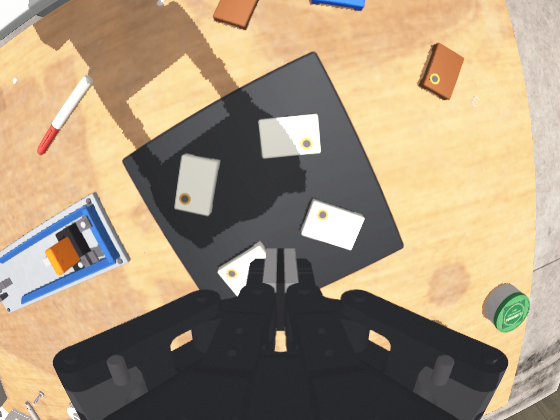

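The wrist view shows all four pads, with inserts near (306,144), (184,198), (322,215) and (232,273). The fingers hide part of the last one.

```bash
python3 - <<'E'
from h import *
im=cv2.imread("pics/w1.png");c=dict(np.load("w1.npz"));h=cv2.cvtColor(im,cv2.COLOR_BGR2HSV)
S,V,H=h[...,1],h[...,2],h[...,0]
poly=np.zeros(S.shape,np.uint8);cv2.fillPoly(poly,[np.array([[125,160],[315,54],[402,245],[330,265],[250,290],[205,290]])],1)
m=((V>110)&(poly>0)).astype(np.uint8)
m=cv2.morphologyEx(m,cv2.MORPH_CLOSE,np.ones((3,3)))
for ce,st,mm in blobs(m>0,400):
    k=cv2.morphologyEx(mm.astype(np.uint8),cv2.MORPH_CLOSE,np.ones((9,9)))
    cs=cv2.findContours(k,cv2.RETR_EXTERNAL,cv2.CHAIN_APPROX_NONE)[0][0][:,0]
    w=cast("wrist",c,cs,.046)[:,:2]*1000
    r=cv2.minAreaRect(w.astype(np.float32))
    ins=(k>0)&(S>60)&(V<190)&(cv2.erode(k,np.ones((5,5)))>0)
    b=sorted(blobs(ins,6),key=lambda q:-q[1][4])
    print(ce.round(),st[4],[np.round(x,1) for x in r],[ (q[0].round(1),cast("wrist",c,q[0],.046)[0,:2].round(4)*1000) for q in b[:2]])
E
```

```text
[308.  71.] 400 [array([392.8, 281.3]), array([23.7, 25. ]), np.float64(13.8)] []
[290. 136.] 2403 [array([452.6, 246.6]), array([60.6, 41.5]), np.float64(80.8)] []
[196. 184.] 2121 [array([475.6, 138.7]), array([41.9, 62.1]), np.float64(62.8)] [(array([184.5, 198.3]), array([486.4, 121.8]))]
[332. 225.] 2122 [array([555.8, 267.6]), array([62.6, 43.3]), np.float64(56.8)] []
[249. 267.] 1529 [array([586.5, 170. ]), array([51.9, 73.1]), np.float64(20.2)] []
```

```bash
cat >> h.py <<'E'
PADS={}
for n,cx,cy,la,ins in((1,.4522,.2456,80.8,(306,144)),(2,.4753,.1372,152.8,(184.5,198.3)),(3,.5557,.2668,56.5,(322,215)),(4,.5852,.1612,109.8,(232,273))):
    i=cast("wrist",dict(np.load("w1.npz")),ins,.046)[0,:2]
    best=None
    for k in(0,180):
        yw=np.radians(la+k-90); R=np.array([[np.cos(yw),-np.sin(yw)],[np.sin(yw),np.cos(yw)]])
        l=R.T@(i-[cx,cy])
        if l[1]<0: PADS[n]=dict(c=np.array([cx,cy]),yaw=yw,R=R,ins=l*1000,corner=np.array([cx,cy])+R@[.016,.026])
E
python3 - <<'E'
from h import *
for n,p in PADS.items(): print(n,p["ins"].round(1),np.degrees(p["yaw"]).round(1),p["corner"].round(4)); plan([*p["corner"],.06],np.radians(75.2))
E
```

```text
1 [-10.2 -16.7] 170.8 [0.4322 0.2225]
shift mm [ 2.58 -0.75  6.84] wz(0.1rad) -0.01 t 1.95 j6 -0.9988830161991212
2 [ -8.7 -16.9] 62.8 [0.4595 0.1633]
shift mm [ 0.92 -2.76  6.84] wz(0.1rad) -0.01 t 1.95 j6 -0.9988830161991212
3 [ -7.3 -14.1] -33.5 [0.5834 0.2797]
shift mm [-2.68  3.01  6.84] wz(0.1rad) -0.01 t 1.95 j6 -0.9988830161991212
4 [ -7.2 -14. ] 19.8 [0.5914 0.1911]
shift mm [-3.9  -0.33  6.84] wz(0.1rad) -0.01 t 1.95 j6 -0.9988830161991212
```

Emit:
send_rows(targets="-1 -0.08 1 0 0 0 1;-1 -0.08 1 0 0 0 1;-1 -0.08 1 0 0 0 1;-0.9 -0.08 1 0 0 0 1;0 0 1 0 0 0 1;0 0 1 0 0 0 1;0 0 0.7 0 0 0 1;0 0 0.4 0 0 0 1;0 0 0.06 0 0 0 1;0 0 0 0 0 0 1")

```text
time_s: 2.95
eef_pos: [0.5908, 0.1932, 0.0527]
tool_rot: [0.0, 0.128, 0.992, 0.0]
wrist_force: [0.2, 0.5, -0.5]
gripper_width: 0.005
gripper_force: 0.0
```

Emit:
send_rows(targets="0 0 0.1 0 0 0 1;0 0 0 0 0 0 1")

```text
time_s: 3.15
eef_pos: [0.5911, 0.1929, 0.0503]
tool_rot: [0.0, 0.128, 0.992, 0.0]
wrist_force: [-0.3, 0.1, 0.2]
gripper_width: 0.004
gripper_force: 0.0
```

Emit:
send_rows(targets="0 0 0.04 0 0 0 1;0 0 0.04 0 0 0 1;0 0 0 0 0 0 1")

```text
time_s: 3.45
eef_pos: [0.5908, 0.1927, 0.0478]
tool_rot: [-0.0, 0.128, 0.992, -0.0]
wrist_force: [-0.6, 0.1, -0.3]
gripper_width: 0.001
gripper_force: 0.0
```

Emit:
send_rows(targets="0 0 0.04 0 0 0 1;0 0 0.04 0 0 0 1;0 0 0 0 0 0 1")

```text
time_s: 3.75
eef_pos: [0.5908, 0.1928, 0.0457]
tool_rot: [-0.0, 0.128, 0.992, -0.0]
wrist_force: [0.1, -0.2, 0.4]
gripper_width: 0.0
gripper_force: 0.2
```

Emit:
send_rows(targets="0 0 0.04 0 0 0 1;0 0 0 0 0 0 1")

```text
time_s: 3.95
eef_pos: [0.5908, 0.1928, 0.0447]
tool_rot: [-0.0, 0.128, 0.992, 0.0]
wrist_force: [0.7, 0.3, 1.3]
gripper_width: 0.002
gripper_force: 0.4
```

Emit:
send_rows(targets="0 0 0.04 0 0 0 1;0 0 0 0 0 0 1")

```text
time_s: 4.15
eef_pos: [0.591, 0.1929, 0.0439]
tool_rot: [0.0, 0.128, 0.992, 0.0]
wrist_force: [-0.9, 0.9, 5.4]
gripper_width: 0.003
gripper_force: 2.3
```

Emit:
send_rows(targets="0 0 -0.6 0 0 0 1;0.4 1 0 0 0 0 1;0.4 1 0 0 0 0 1;0.4 1 0 0 0 0 1;0.03 0.3 0.4 0 0 0 1;0 0 0.12 0 0 0 1;0 0 0 0 0 0 1")

```text
time_s: 4.85
eef_pos: [0.5817, 0.2795, 0.0453]
tool_rot: [-0.001, 0.128, 0.992, -0.0]
wrist_force: [-0.6, 0.1, 0.9]
gripper_width: 0.003
gripper_force: 0.1
```

Emit:
send_rows(targets="0 0 0.04 0 0 0 1;0 0 0 0 0 0 1")

```text
time_s: 5.05
eef_pos: [0.5823, 0.2795, 0.0449]
tool_rot: [0.0, 0.129, 0.992, -0.0]
wrist_force: [0.2, -0.7, 0.5]
gripper_width: 0.001
gripper_force: 0.2
```

Emit:
send_rows(targets="0 0 0.04 0 0 0 1;0 0 0 0 0 0 1")

```text
time_s: 5.25
eef_pos: [0.5825, 0.2799, 0.0442]
tool_rot: [0.0, 0.128, 0.992, 0.0]
wrist_force: [0.3, -0.9, 4.6]
gripper_width: 0.002
gripper_force: 2.8
```

Emit:
send_rows(targets="0 0 0.04 0 0 0 1;0 0 0 0 0 0 1")

```text
time_s: 5.45
eef_pos: [0.5826, 0.28, 0.0439]
tool_rot: [0.001, 0.128, 0.992, 0.0]
wrist_force: [-2.2, -3.2, 15.7]
gripper_width: -0.003
gripper_force: 7.3
```

Emit:
send_rows(targets="0 0 -0.6 0 0 0 1;0.9 -0.65 0 0 0 0 1;0.9 -0.65 0 0 0 0 1;0.9 -0.65 0 0 0 0 1;0.9 -0.65 0 0 0 0 1;0.9 -0.65 0 0 0 0 1;0.76 -0.51 0.4 0 0 0 1;0 0 0.12 0 0 0 1;0 0 0 0 0 0 1")

```text
time_s: 6.35
eef_pos: [0.43, 0.2223, 0.0456]
tool_rot: [-0.0, 0.128, 0.992, -0.0]
wrist_force: [-3.1, -1.4, 15.6]
gripper_width: -0.002
gripper_force: 7.3
```

Emit:
send_rows(targets="0 0 0.04 0 0 0 1;0 0 0 0 0 0 1")

```text
time_s: 6.55
eef_pos: [0.4307, 0.2226, 0.0452]
tool_rot: [0.0, 0.128, 0.992, -0.0]
wrist_force: [-8.1, -4.9, 31.4]
gripper_width: 0.002
gripper_force: 16.0
```

Emit:
send_rows(targets="0 0 0.04 0 0 0 1;0 0 0 0 0 0 1")

```text
time_s: 6.75
eef_pos: [0.4308, 0.2226, 0.0448]
tool_rot: [0.0, 0.128, 0.992, 0.0]
wrist_force: [-12.3, -6.7, 47.7]
gripper_width: -0.005
gripper_force: 24.4
```

Pads 3 and 4 gave way and pad 1 is firm. I'll press pad 2 to confirm it is the other firm one.

Emit:
send_rows(targets="0 0 -0.65 0 0 0 1;-0.7 -0.8 0 0 0 0 1;-0.7 -0.8 0 0 0 0 1;-0.26 -0.4 0.37 0 0 0 1;0 0 0.1 0 0 0 1;0 0 0.06 0 0 0 1;0 0 0 0 0 0 1")

```text
time_s: 7.45
eef_pos: [0.4583, 0.1645, 0.0459]
tool_rot: [0.0, 0.128, 0.992, -0.0]
wrist_force: [1.3, -1.6, 6.3]
gripper_width: -0.005
gripper_force: 3.4
```

Emit:
send_rows(targets="0 0 0.04 0 0 0 1;0 0 0 0 0 0 1")

```text
time_s: 7.65
eef_pos: [0.4585, 0.1649, 0.0456]
tool_rot: [0.001, 0.128, 0.992, 0.0]
wrist_force: [-2.8, -3.0, 24.5]
gripper_width: -0.0
gripper_force: 12.2
```

Emit:
send_rows(targets="0 0 -1 0 0 0 0;-0.6 -0.9 -1 0 0 0 0;-0.7 -0.9 -1 0 0 0 0;-0.7 -0.9 -1 0 0 0 0;-0.7 -0.9 -1 0 0 0 0;-0.7 -0.9 -1 0 0 0 0;-0.7 -0.9 -1 0 0 0 0;-0.7 -0.9 -0.9 0 0 0 0;-0.7 -0.9 0 0 0 0 0;-0.7 -0.9 0 0 0 0 0;-0.7 -0.9 0 0 0 0 0;-0.6 -0.8 0 0 0 0 0;0 0 0 0 0 -1 0;0 0 0 0 0 -1 0;0 0 0 0 0 -1 0;0 0 0 0 0 -1 0;0 0 0 0 0 0 0")

```text
time_s: 9.35
eef_pos: [0.5774, -0.1194, 0.242]
tool_rot: [-0.0, -0.073, 0.997, 0.0]
wrist_force: [-0.5, -0.2, 0.7]
gripper_width: 1.002
gripper_force: 0.0
```

```bash
python3 - <<'E'
from h import *
c=bot.get_calibration("wrist");e,r,s=pose();im=bot.grab_frame("wrist")[:,:,::-1].copy();cv2.imwrite("pics/w2.png",im)
np.savez("w2.npz",**c);print(e,r.as_matrix().round(3),s["time_s"],s["joints"])
E
```

```text
[ 0.57744605 -0.11937606  0.24196678] [[-0.989 -0.146 -0.001]
 [-0.146  0.989  0.   ]
 [ 0.001  0.001 -1.   ]] 9.35 [-3.05220865e-01  4.33962016e-01  1.42062300e+00  2.05558047e-04
  1.28795962e+00 -2.02215216e+00]
```

View pics/w2.png

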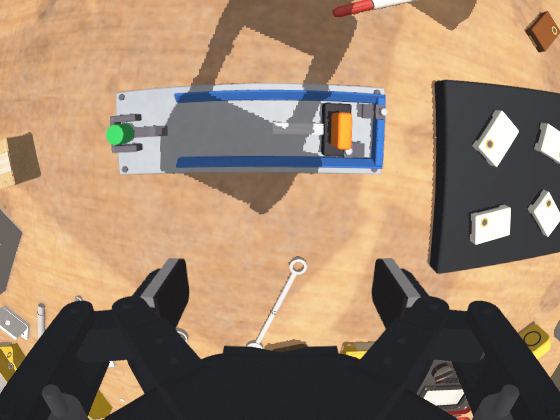

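Wrist view: button (119,133), orange fin (341,130), lips and the stop's blue edge near x≈380. All is as expected.

```bash
python3 - <<'E'
from h import *
im=cv2.imread("pics/w2.png");c=dict(np.load("w2.npz"));h=cv2.cvtColor(im,cv2.COLOR_BGR2HSV)
H,S,V=h[...,0],h[...,1],h[...,2]
roi=np.zeros(H.shape,bool);roi[75:185,95:395]=1
for nm,m,z in(("green",(H>45)&(H<80)&(S>120),.05),("orange",(H<14)&(S>200)&(V>170),.06)):
    for ce,st,mm in blobs(m&roi,30):
        cs=np.argwhere(mm)[:,::-1];w=cast("wrist",c,cs,z)[:,:2]*1000;r=cv2.minAreaRect(w.astype(np.float32))
        print(nm,ce.round(1),st,[np.round(x,1) for x in r])
m=(H>105)&(H<125)&(S>130)&roi
for ce,st,mm in blobs(m,60):
    cs=np.argwhere(mm)[:,::-1];w=cast("wrist",c,cs,.031)[:,:2]*1000;r=cv2.minAreaRect(w.astype(np.float32));print("blue",ce.round(1),st,[np.round(x,1) for x in r],cv2.boxPoints(r).round(1).tolist())
sc=cast("wrist",c,[(122,97),(380,92),(375,169),(125,170)],.008)[:,:2]*1000;print("screws",sc.round(1).tolist())
ims=cv2.imread("pics/side0.png");h=cv2.cvtColor(ims,cv2.COLOR_BGR2HSV)
m=(h[...,0]<16)&(h[...,1]>180)&(h[...,2]>120);m[:220]=0;m[250:]=0;m[:,:290]=0;m[:,320:]=0
cs_=bot.get_calibration("side")
for ce,st,mm in blobs(m,20):
    print("side orange",ce,st)
    for z in(.04,.05,.06,.07): print(z,cast("side",cs_,(ce[0],st[1]),z).round(4),cast("side",cs_,(ce[0],st[1]+st[3]),z).round(4),cast("wrist",c,(341,130),z).round(4))
E
```

```text
green [119.4 133.6] [106 124  28  21 460] [array([ 543.5, -304.2]), array([22.6, 35.4]), np.float64(4.7)]
blue [280.   95.8] [ 175   90  210   15 1980] [array([ 482.6, -132.8]), array([ 11.4, 232. ]), np.float64(7.9)] [[461.1000061035156, -18.700000762939453], [492.8999938964844, -248.5], [504.1000061035156, -246.89999389648438], [472.3999938964844, -17.100000381469727]]
blue [297.1 157.4] [ 176  119  209   50 2466] [array([ 536. , -125.5]), array([ 55.7, 235.3]), np.float64(9.8)] [[488.6000061035156, -14.300000190734863], [528.5, -246.1999969482422], [583.4000244140625, -236.6999969482422], [543.5, -4.800000190734863]]
screws [[501.1, -327.0], [456.2, -17.2], [548.6, -6.8], [592.7, -314.6]]
side orange [305.46478873 233.88028169] [300 227  12  14 142]
0.04 [[ 0.5182 -0.0179  0.04  ]] [[ 0.5049 -0.0894  0.04  ]] [[ 0.51   -0.0626  0.04  ]]
0.05 [[ 0.515  -0.0328  0.05  ]] [[ 0.5019 -0.1033  0.05  ]] [[ 0.51   -0.0645  0.05  ]]
0.06 [[ 0.5118 -0.0477  0.06  ]] [[ 0.4988 -0.1171  0.06  ]] [[ 0.51   -0.0664  0.06  ]]
0.07 [[ 0.5085 -0.0627  0.07  ]] [[ 0.4958 -0.131   0.07  ]] [[ 0.51   -0.0683  0.07  ]]
```

Emit:
send_rows(targets="0.4 0.4 0.8 0 0 0 0;0.4 0.4 1 0 0 0 0;0.4 0.4 1 0 0 0 0;0.4 0.4 1 0 0 0 0;0.4 0.4 1 0 0 0 0;0.37 0.43 1 0 0 0 0;0 0 1 0 0 0 0;0 0 0.8 0 0 0 0;0 0 0.45 0 0 0 0;0 0 0 0 0 0 0;0 0 0 0 0 0 0")

```text
time_s: 10.5
eef_pos: [0.5105, -0.0689, 0.0415]
tool_rot: [0.0, -0.071, 0.997, -0.0]
wrist_force: [0.4, 0.2, 0.6]
gripper_width: 1.001
gripper_force: 0.0
```

```bash
python3 - <<'E'
from h import *
cv2.imwrite("pics/w3.png",bot.grab_frame("wrist")[:,:,::-1]);print(pose()[0],pose()[2]["wrist_force"])
E
```

```text
[ 0.51076863 -0.06900894  0.04180262] [-0.67194689  0.66960547  0.04081885]
```

View pics/w3.png

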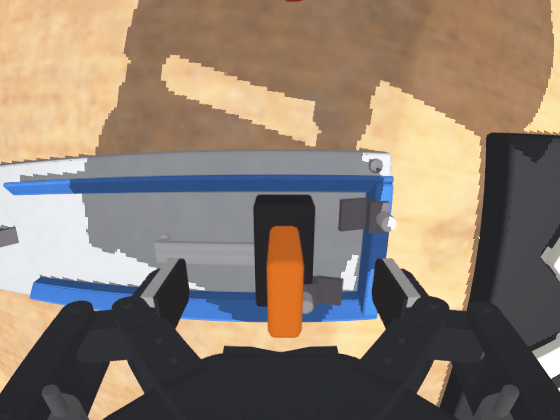

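The fin (285,280) stands centred between the fingers. I close and pull slowly.

Emit:
send_rows(targets="0 0 0 0 0 0 1;0 0 0 0 0 0 1;0 0 0 0 0 0 1;0 0 0 0 0 0 1;0 0 0 0 0 0 1", force=80)

```text
time_s: 11.05
eef_pos: [0.5102, -0.0688, 0.0412]
tool_rot: [0.0, -0.071, 0.997, 0.0]
wrist_force: [-0.5, 6.7, 21.4]
gripper_width: 0.153
gripper_force: 79.9
```

Emit:
send_rows(targets="0 -0.2 0 0 0 0 1;0 -0.4 0 0 0 0 1;0 -0.4 0 0 0 0 1;0 -0.4 0 0 0 0 1;0 -0.4 0 0 0 0 1")

```text
time_s: 11.55
eef_pos: [0.5164, -0.113, 0.0413]
tool_rot: [-0.0, -0.071, 0.997, 0.001]
wrist_force: [-0.6, 9.7, 8.8]
gripper_width: 0.158
gripper_force: 78.1
```

Emit:
send_rows(targets="0 -0.4 0 0 0 0 1;0 -0.4 0 0 0 0 1;0 -0.4 0 0 0 0 1;0 -0.4 0 0 0 0 1;0 -0.4 0 0 0 0 1;0 -0.4 0 0 0 0 1;0 -0.4 0 0 0 0 1;0 -0.3 0 0 0 0 1;0 -0.3 0 0 0 0 1;0 -0.3 0 0 0 0 1;0 -0.3 0 0 0 0 1;0 -0.3 0 0 0 0 1;0 -0.2 0 0 0 0 1;0 -0.1 0 0 0 0 1;0 0 0 0 0 0 1")

```text
time_s: 13.05
eef_pos: [0.5321, -0.2263, 0.0411]
tool_rot: [-0.001, -0.072, 0.997, 0.001]
wrist_force: [-2.4, 8.4, 10.8]
gripper_width: 0.156
gripper_force: 83.2
```

Emit:
send_rows(targets="0 0.1 0 0 0 0 1;0 0.15 0 0 0 0 1;0 0.1 0 0 0 0 1;0 0 0 0 0 0 1")

```text
time_s: 13.45
eef_pos: [0.5309, -0.2173, 0.041]
tool_rot: [-0.001, -0.072, 0.997, 0.001]
wrist_force: [-1.8, 9.2, 8.9]
gripper_width: 0.15
gripper_force: 82.9
```

Emit:
send_rows(targets="0 0 0 0 0 0 0.6;0 0 0 0 0 0 0;0 0 0 0 0 0 0;0 0 0 0 0 0 0;0 0 -0.5 0 0 0 0;0 0 -1 0 0 0 0;0 0 -1 0 0 0 0;0 0 -1 0 0 0 0;0 0 -1 0 0 0 0;0 0 -1 0 0 0 0;0 0 -1 0 0 0 0;0 0 -1 0 0 0 0;0 0 0 0 0 0 0")

```text
time_s: 14.75
eef_pos: [0.5331, -0.2194, 0.2327]
tool_rot: [0.003, -0.072, 0.997, -0.002]
wrist_force: [0.1, 0.4, 0.1]
gripper_width: 1.003
gripper_force: 0.0
```

```bash
cat >> h.py <<'E'
FC=np.array([.5246,-.1664]);FY=np.radians(8.2)
FX=np.array([np.cos(FY),np.sin(FY)]);FYV=np.array([-np.sin(FY),np.cos(FY)]);STOP=.146
def fpt(x,y): return FC+FX*x+FYV*(STOP+y)   # feeder_stop frame -> world
def tof(w): d=np.asarray(w)[...,:2]-FC; return np.stack([d@FX,d@FYV-STOP],-1)
E
python3 - <<'E'
from h import *
c=bot.get_calibration("wrist");e,r,s=pose();im=bot.grab_frame("wrist")[:,:,::-1].copy();cv2.imwrite("pics/w4.png",im)
np.savez("w4.npz",**c);print(e,s["time_s"],s["wrist_force"])
E
```

```text
[ 0.53314518 -0.21942207  0.23274672] 14.75 [0.1479618  0.37214891 0.07963987]
```

View pics/w4.png

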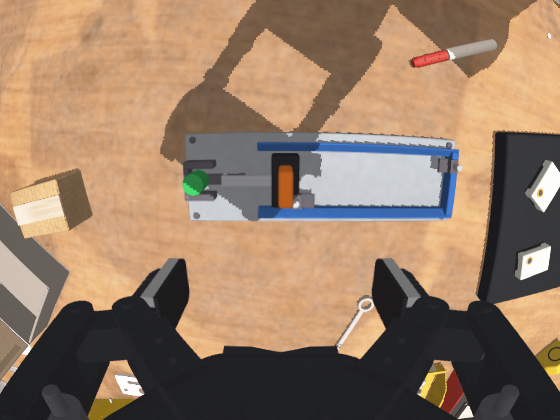

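Follower holds at its catch (fin at 285,186) and the channel lies open. I take the channel centreline from the lips' outer edges.

```bash
python3 - <<'E'
from h import *
im=cv2.imread("pics/w4.png");c=dict(np.load("w4.npz"));h=cv2.cvtColor(im,cv2.COLOR_BGR2HSV)
H,S,V=h[...,0],h[...,1],h[...,2]
m=(H>103)&(H<125)&(S>130)
for u in range(310,431,20):
    v=np.nonzero(m[125:230,u])[0]+125
    a=v[v<180];b=v[v>180]
    o=tof(cast("wrist",c,[(u,a.min()-.5),(u,a.max()+.5),(u,b.min()-.5),(u,b.max()+.5)],.031))*1000
    f=tof(cast("wrist",c,[(u,a.max()+.5),(u,b.min()-.5)],.012))*1000
    print(u,o[:,0].round(1),"mid",((o[0,0]+o[3,0])/2).round(1),"floor",f[:,0].round(1))
for v in(175,185,195,205):
    u=np.nonzero(m[v,400:470])[0]+400;print("stop v",v,u.min(),u.max(),tof(cast("wrist",c,[(u.min()-.5,v)],.032))*1000,tof(cast("wrist",c,[(u.min()-.5,v)],.012))*1000,tof(cast("wrist",c,[(u.max()+.5,v)],.032))*1000)
u=np.nonzero(m[213])[0];print("lip start",u.min(),tof(cast("wrist",c,[(u.min(),213)],.031))*1000)
mo=(H<14)&(S>180)&(V>150);
for ce,st,mm in blobs(mo,100): print("orange",ce,st,tof(cast("wrist",c,[ce,(st[0],ce[1]),(st[0]+st[2],ce[1])],.07))*1000)
mg=(H>45)&(H<80)&(S>120)
for ce,st,mm in blobs(mg,100): print("green",ce,st,tof(cast("wrist",c,[ce],.05))*1000)
for n in(1,2): print(n,np.degrees(PADS[n]["yaw"]))
E
```

```text
310 [-42.4 -33.8  30.4  40.8] mid -0.8 floor [-31.9  35.8]
330 [-42.7 -34.1  28.   40.8] mid -0.9 floor [-32.2  33.3]
350 [-42.2 -33.5  28.   40.9] mid -0.7 floor [-31.6  33.3]
370 [-43.  -34.2  27.9  40.9] mid -1.0 floor [-32.3  33.2]
390 [-42.8 -33.9  27.8  41. ] mid -0.9 floor [-32.   33.1]
410 [-42.9 -33.8  27.8  41.2] mid -0.8 floor [-31.9  33. ]
430 [-42.  -33.9  27.7  41.3] mid -0.3 floor [-32.   32.9]
stop v 175 444 456 [[-10.90021275  -8.4259177 ]] [[-7.56301157  2.60996125]] [[-11.56421009   9.94882151]]
stop v 185 443 455 [[ 1.07359068 -8.39215251]] [[5.10677996 2.64568908]] [[ 0.5949152  10.07734994]]
stop v 195 442 453 [[13.18682488 -8.22196708]] [[17.92410679  2.82576669]] [[12.91857823  8.90061714]]
stop v 205 441 452 [[25.468549   -7.91246313]] [[30.91971718  3.15326083]] [[25.37433884  9.33044675]]
lip start 259 [[  35.65479607 -222.74149691]]
orange [285.20696721 188.5204918 ] [279 169  14  39 488] [[  -0.76079848 -194.29858439]
 [  -0.75147181 -200.27770731]
 [  -0.77941968 -186.78715581]]
green [195.17319588 182.36701031] [183 170  26  26 485] [[  -3.31892572 -288.11261475]]
1 170.8
2 62.80000000000001
```

Emit:
send_rows(targets="0 1 0 0 0 0 0.3;0 1 0 0 0 0 0.3;0 1 0 0 0 0 0.3;0 1 0 0 0 0 0.3;0 1 0 0 0 0 0.3;0 1 0 0 0 0 0.3;0 1 0 0 0 0 0.3;0 1 0 0 0 0 0.3;0 1 0 0 0 0 0.3;0 1 0 0 0 0 0.3;0 1 0 0 0 0 0.3;0 1 0 0 0 0 0.3;0 1 0 0 0 0 0.3;0 1 0 0 0 0 0.3;0 1 0 0 0 0 0.3;0 1 0.5 0 0 0 0.3;0 1 0.5 0 0 0 0.3;0 1 0.5 0 0 0 0.3;0 1 0.5 0 0 0 0.3;0 1 0.5 0 0 0 0.3", force=50)

```text
time_s: 16.8
eef_pos: [0.4597, 0.2769, 0.1651]
tool_rot: [-0.0, -0.072, 0.997, -0.0]
wrist_force: [-0.5, -0.1, -0.5]
gripper_width: 0.7
gripper_force: 0.0
```

Emit:
send_rows(targets="-0.25 1 0.3 0 0 0 0.3;0 0 0 0 0 -1 0.3;0 0 0 0 0 -1 0.3;0 0 0 0 0 -1 0.3;0 0 0 0 0 -1 0.3;0 0 0 0 0 -1 0.3;0 0 0 0 0 -1 0.3;0 0 0 0 0 -1 0.3;0 0 0 0 0 -1 0.3;0 0 0 0 0 -1 0.3;0 0 0 0 0 -1 0.3;0 0 0 0 0 -1 0.3;0 0 0 0 0 -1 0.3;0 0 0 0 0 -0.6 0.3;0 0 0 0 0 0 0.3;0 0 0 0 0 0 0.3")

```text
time_s: 18.4
eef_pos: [0.4628, 0.3017, 0.1582]
tool_rot: [-0.0, -0.645, 0.764, 0.0]
wrist_force: [-0.4, 0.2, -0.7]
gripper_width: 0.697
gripper_force: 0.0
```

```bash
sed -i 's/FC=np.array(\[.5246,-.1664\])/FC=np.array([.5241,-.1665])/;s/STOP=.146/STOP=.147/' h.py
cat >> h.py <<'E'
def padrect(im,c,guess,z):
    """pad nearest guess: centre and long-axis angle at height z, by white mask"""
    h=cv2.cvtColor(im,cv2.COLOR_BGR2HSV)
    m=(h[...,1]<75)&(h[...,2]>95)
    best=None
    for ce,st,mm in blobs(m,500):
        k=cv2.morphologyEx(np.pad(mm.astype(np.uint8),12),cv2.MORPH_CLOSE,np.ones((11,11)))[12:-12,12:-12]
        cs=cv2.findContours(k,cv2.RETR_EXTERNAL,cv2.CHAIN_APPROX_NONE)[0][0][:,0]
        w=cast("wrist",c,cs,z)[:,:2]; r=cv2.minAreaRect((w*1000).astype(np.float32))
        d=np.hypot(*(np.array(r[0])/1000-guess))
        if best is None or d<best[0]: best=(d,r,ce)
    d,r,ce=best; a=r[2]+(90 if r[1][1]>r[1][0] else 0)
    print("px",ce.round(),"c",np.round(r[0],1),"size",np.round(r[1],1),"long",round(a,1)); return np.array(r[0])/1000,a
E
python3 - <<'E'
from h import *
c=bot.get_calibration("wrist");e,r,s=pose();im=bot.grab_frame("wrist")[:,:,::-1].copy();cv2.imwrite("pics/w5.png",im)
np.savez("w5.npz",**c);print(e,s["time_s"],s["joints"][5],s["gripper_width"])
p,a=padrect(im,c,PADS[1]["c"],.046)
plan([*p,.032],np.radians(a-90))
E
```

```text
[0.46277042 0.30167198 0.15824697] 18.4 -2.5023663615917164 0.6972042141562815
px [277. 136.] c [456.8 248.5] size [60.4 40.4] long 82.6
shift mm [ 2.14 -0.12  5.05] wz(0.1rad) -0.4 t 18.45 j6 -2.502457994684555
```

View pics/w5.png

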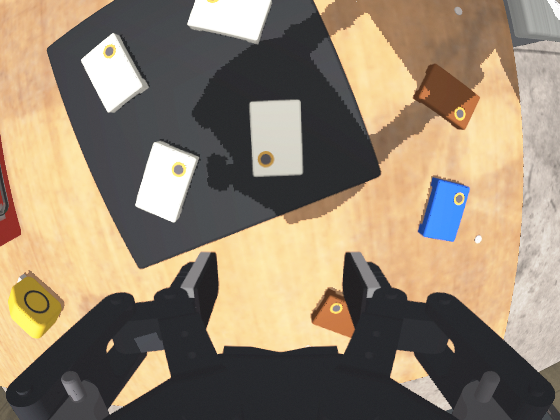

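Pad 1 (277,136) is clear, with its insert at (265,159). Its size comes out 60×40 as it must, so I go in.

Emit:
send_rows(targets="0 0 0 0 0 -0.4 0.3;0.8 -0.01 0.6 0 0 0 0.3;0.8 -0.01 0.8 0 0 0 0.3;0.54 -0.01 1 0 0 0 0.3;0 0 1 0 0 0 0.3;0 0 1 0 0 0 0.3;0 0 0.45 0 0 0 0.3;0 0 0.2 0 0 0 0.3;0 0 0 0 0 0 0.3;0 0 0 0 0 0 0.3")

```text
time_s: 19.45
eef_pos: [0.4575, 0.249, 0.0331]
tool_rot: [0.001, -0.661, 0.751, -0.0]
wrist_force: [0.2, -0.1, -0.1]
gripper_width: 0.702
gripper_force: 0.0
```

Emit:
send_rows(targets="0 0 0 0 0 0 0.9;0 0 0 0 0 0 0.9;0 0 0 0 0 0 0.9;0 0 0 0 0 0 0.9", force=50)

```text
time_s: 19.85
eef_pos: [0.4574, 0.2489, 0.0333]
tool_rot: [0.001, -0.661, 0.751, -0.0]
wrist_force: [-2.1, 0.1, 9.9]
gripper_width: 0.454
gripper_force: 49.2
```

Emit:
send_rows(targets="0 0 -0.4 0 0 0 0.9;0 0 -0.8 0 0 0 0.9;0 0 -1 0 0 0 0.9;0 0 -1 0 0 0 0.9;0 0 -1 0 0 0 0.9;0 0 -0.8 0 0 0 0.9;0 0 0 0 0 1 0.9;0 0 0 0 0 1 0.9;0 0 0 0 0 1 0.9;0 0 0 0 0 1 0.9;0 0 0 0 0 1 0.9;0 0 0 0 0 1 0.9;0 0 0 0 0 1 0.9;0 0 0 0 0 1 0.9;0 0 0 0 0 1 0.9;0 0 0 0 0 1 0.9;0 0 0 0 0 1 0.9;0 0 0 0 0 1 0.9;0 0 0 0 0 1 0.9;0 0 0 0 0 0 0.9")

```text
time_s: 21.85
eef_pos: [0.457, 0.2487, 0.1581]
tool_rot: [0.0, -0.071, 0.998, 0.0]
wrist_force: [-0.8, -0.5, -0.3]
gripper_width: 0.455
gripper_force: 51.2
```

```bash
python3 - <<'E'
from h import *
print(pose()[0],pose()[2]["gripper_width"],pose()[2]["gripper_force"]); plan([*fpt(0,-.057),.05],np.radians(98.2))
E
```

```text
[0.45697738 0.2486814  0.15806031] 0.4547108398930748 51.221444606781006
shift mm [ -0.31 -13.22   4.32] wz(0.1rad) -0.02 t 21.85 j6 -1.328453006420998
```

Emit:
send_rows(targets="-0.02 -0.5 0 0 0 0 0.9;-0.02 -0.9 0 0 0 0 0.9;-0.02 -1 0 0 0 0 0.9;-0.02 -1 0 0 0 0 0.9;-0.02 -1 0 0 0 0 0.9;-0.02 -1 0 0 0 0 0.9;-0.02 -1 0 0 0 0 0.9;-0.02 -1 0 0 0 0 0.9;-0.02 -1 0 0 0 0 0.9;-0.02 -1 0.4 0 0 0 0.9;-0.02 -1 0.6 0 0 0 0.9;-0.02 -1 0.8 0 0 0 0.9;-0.02 -0.8 0.8 0 0 0 0.9;-0.02 -0.6 0.8 0 0 0 0.9;-0.03 -0.42 0.6 0 0 0 0.9;0 0 0.32 0 0 0 0.9;0 0 0 0 0 0 0.9;0 0 0 0 0 0 0.9")

```text
time_s: 23.65
eef_pos: [0.5118, -0.077, 0.0498]
tool_rot: [0.0, -0.072, 0.997, 0.0]
wrist_force: [0.2, -0.3, -0.3]
gripper_width: 0.452
gripper_force: 51.2
```

```bash
python3 - <<'E'
from h import *
cv2.imwrite("pics/w6.png",bot.grab_frame("wrist")[:,:,::-1]);plan([*fpt(0,-.057),.0155],np.radians(98.2))
E
```

```text
shift mm [ 0.03 -0.01  1.38] wz(0.1rad) 0.01 t 23.7 j6 -1.9798211527328688
```

View pics/w6.png

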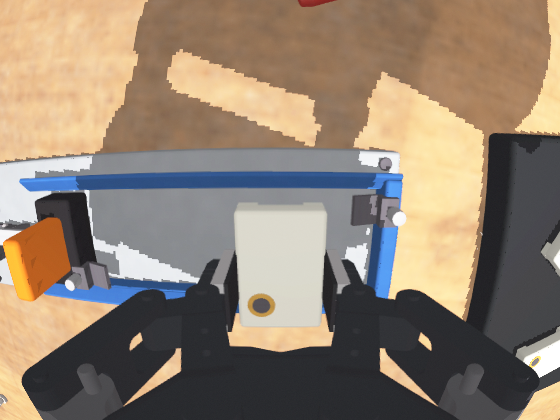

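Pad 1 is held square over the channel, far edge on row 204 and near edge about row 326. I check its cross-channel position before lowering.

```bash
python3 - <<'E'
from h import *
c=bot.get_calibration("wrist");z=pose()[0][2]+.0127
print((tof(cast("wrist",c,[(236,204),(326,204),(242,326),(320,326)],z))*1000).round(1),tof(pose()[0])*1000)
im=cv2.imread("pics/w6.png");h=cv2.cvtColor(im,cv2.COLOR_BGR2HSV);m=(h[...,0]>103)&(h[...,0]<125)&(h[...,1]>130)
for u in(150,200,350):
    a=np.nonzero(m[165:200,u])[0]+165;print(u,a.min(),a.max(),(tof(cast("wrist",c,[(u,a.min()-.5),(u,a.max()+.5)],.031))*1000).round(1))
E
```

```text
[[-32.9 -74.2]
 [-32.9 -36.5]
 [ 29.2 -74.4]
 [ 29.2 -36. ]] [  0.77278504 -56.650383  ]
150 173 187 [[ -41.9 -125.2]
 [ -33.7 -125.9]]
200 172 187 [[-41.8 -97.1]
 [-33.3 -97.5]]
350 173 187 [[-41.3 -19.8]
 [-33.4 -19.5]]
```

```bash
python3 - <<'E'
from h import *
im=cv2.imread("pics/w6.png");g=cv2.cvtColor(im,cv2.COLOR_BGR2GRAY)
for u in(245,285,315):print(u,"far",g[198:218,u].tolist(),"near",g[316:336,u].tolist())
E
```

```text
245 far [143, 141, 142, 143, 157, 172, 174, 174, 175, 176, 177, 178, 188, 201, 210, 213, 215, 217, 216, 217] near [214, 213, 214, 213, 213, 213, 213, 212, 213, 209, 204, 210, 215, 214, 213, 209, 207, 207, 208, 210]
285 far [141, 142, 140, 141, 142, 143, 152, 168, 175, 176, 178, 179, 188, 201, 210, 213, 214, 216, 217, 217] near [213, 214, 213, 214, 213, 214, 213, 214, 214, 214, 203, 206, 213, 212, 211, 210, 211, 210, 210, 209]
315 far [144, 145, 143, 143, 159, 173, 175, 173, 174, 176, 177, 178, 189, 202, 210, 212, 215, 217, 216, 217] near [214, 213, 213, 213, 213, 213, 214, 213, 213, 210, 203, 207, 210, 210, 208, 206, 206, 206, 210, 211]
```

Emit:
send_rows(targets="0.03 0 0.3 0 0 0 0.9;0 0 0.3 0 0 0 0.9;0 0 0.3 0 0 0 0.9;0 0 0.2 0 0 0 0.9;0 0 0.1 0 0 0 0.9;0 0 0 0 0 0 0.9;0 0 0 0 0 0 0.9")

```text
time_s: 24.4
eef_pos: [0.5111, -0.0775, 0.0193]
tool_rot: [-0.0, -0.072, 0.997, 0.0]
wrist_force: [-0.2, 0.0, -0.5]
gripper_width: 0.454
gripper_force: 51.2
```

Emit:
send_rows(targets="0 0 0.08 0 0 0 0.9;0 0 0.08 0 0 0 0.9;0 0 0 0 0 0 0.9;0 0 0 0 0 0 0.9")

```text
time_s: 24.8
eef_pos: [0.5113, -0.0775, 0.0154]
tool_rot: [0.0, -0.072, 0.997, -0.0]
wrist_force: [0.7, 0.5, 1.3]
gripper_width: 0.45
gripper_force: 51.5
```

Emit:
send_rows(targets="0 0 0 0 0 0 0.4;0 0 0 0 0 0 0.4;0 0 0 0 0 0 0.4;0 0 -0.3 0 0 0 0.4;0 0 -0.6 0 0 0 0.4;0 0 -0.9 0 0 0 0.4;0 0 -1 0 0 0 0.3;0 0 -1 0 0 0 0.3;-0.26 1 -1 0 0 0 0.3;-0.25 1 -1 0 0 0 0.3;-0.25 1 0 0 0 0 0.3;-0.25 1 0 0 0 0 0.3;-0.25 1 0 0 0 0 0.3;-0.25 1 0 0 0 0 0.3;-0.25 1 0 0 0 0 0.3;0 0.3 0 0 0 1 0.3;0 0 0 0 0 1 0.3;0 0 0 0 0 1 0.3;0 0 0 0 0 1 0.3;0 0 0 0 0 1 0.3")

```text
time_s: 26.8
eef_pos: [0.5284, 0.1095, 0.1608]
tool_rot: [0.0, 0.179, 0.984, 0.0]
wrist_force: [-0.1, 0.1, -0.1]
gripper_width: 0.697
gripper_force: 0.0
```

Emit:
send_rows(targets="0 0 0 0 0 1 0.3;0 0 0 0 0 0.2 0.3;0 0 0 0 0 0 0.3")

```text
time_s: 27.1
eef_pos: [0.5286, 0.1095, 0.1606]
tool_rot: [0.0, 0.235, 0.972, 0.0]
wrist_force: [-0.8, -0.2, 0.7]
gripper_width: 0.7
gripper_force: 0.0
```

```bash
python3 - <<'E'
from h import *
c=bot.get_calibration("wrist");e,r,s=pose();im=bot.grab_frame("wrist")[:,:,::-1].copy();cv2.imwrite("pics/w7.png",im)
print(e,s["time_s"],s["gripper_width"])
p,a=padrect(im,c,PADS[2]["c"],.046)
plan([*p,.033],np.radians(a-90))
E
```

```text
[0.52856182 0.10946357 0.16062262] 27.1 0.6998916512604737
px [281. 130.] c [476.1 137.7] size [40.7 60.2] long 153.3
shift mm [2.38 0.05 5.1 ] wz(0.1rad) -0.09 t 27.15 j6 -1.002910650304584
```

View pics/w7.png

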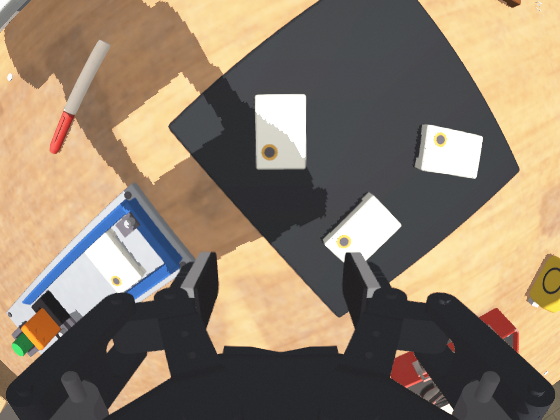

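Pad 2 is at (281,130), size right. Pad 1 lies flat in the channel (about 115,265).

Emit:
send_rows(targets="0 0 0 0 0 -0.09 0.3;0.8 0.02 0.6 0 0 0 0.3;0.9 0.02 0.8 0 0 0 0.3;0.68 0.03 1 0 0 0 0.3;0 0 1 0 0 0 0.3;0 0 1 0 0 0 0.3;0 0 0.5 0 0 0 0.3;0 0 0.2 0 0 0 0.3;0 0 0 0 0 0 0.3;0 0 0 0 0 0 0.3")

```text
time_s: 28.15
eef_pos: [0.4767, 0.1379, 0.0334]
tool_rot: [0.0, 0.232, 0.973, 0.0]
wrist_force: [0.9, -0.2, -0.0]
gripper_width: 0.702
gripper_force: 0.0
```

Emit:
send_rows(targets="0 0 0 0 0 0 0.9;0 0 0 0 0 0 0.9;0 0 0 0 0 0 0.9;0 0 0 0 0 0 0.9", force=50)

```text
time_s: 28.55
eef_pos: [0.4767, 0.1379, 0.0337]
tool_rot: [0.001, 0.232, 0.973, 0.0]
wrist_force: [-2.0, -1.2, 11.7]
gripper_width: 0.455
gripper_force: 49.1
```

Emit:
send_rows(targets="0 0 -0.4 0 0 0 0.9;0 0 -0.8 0 0 0 0.9;0 0 -1 0 0 0 0.9;0 0 -1 0 0 0 0.9;0 0 -1 0 0 0 0.9;0 0 -0.8 0 0 0 0.9;0 0 0 0 0 -1 0.9;0 0 0 0 0 -1 0.9;0 0 0 0 0 -1 0.9;0 0 0 0 0 -1 0.9;0 0 0 0 0 -1 0.9;0 0 0 0 0 -1 0.9;0 0 0 0 0 -0.1 0.9;0 0 0 0 0 0 0.9;0 0 0 0 0 0 0.9")

```text
time_s: 30.05
eef_pos: [0.4763, 0.1379, 0.1581]
tool_rot: [0.0, -0.07, 0.998, 0.0]
wrist_force: [1.1, 1.0, -0.0]
gripper_width: 0.451
gripper_force: 51.3
```

```bash
python3 - <<'E'
from h import *
print(pose()[0],pose()[2]["gripper_width"],pose()[2]["gripper_force"]); plan([*fpt(0,-.127),.06],np.radians(98.2))
E
```

```text
[0.47627407 0.13786734 0.15807896] 0.45114663310492353 51.287087202072144
shift mm [ -0.19 -11.52   3.92] wz(0.1rad) -0.03 t 30.05 j6 -1.549351116294154
```

Emit:
send_rows(targets="0 0 0 0 0 -0.03 0.9;-0.02 -0.6 0 0 0 0 0.9;-0.02 -0.9 0 0 0 0 0.9;-0.02 -1 0 0 0 0 0.9;-0.02 -1 0 0 0 0 0.9;-0.02 -1 0 0 0 0 0.9;-0.02 -1 0 0 0 0 0.9;-0.02 -1 0 0 0 0 0.9;-0.02 -1 0 0 0 0 0.9;0 -1 0.4 0 0 0 0.9;0 -1 0.6 0 0 0 0.9;0 -0.9 0.8 0 0 0 0.9;0 -0.7 0.8 0 0 0 0.9;0 -0.42 0.8 0 0 0 0.9;0 0 0.5 0 0 0 0.9;0 0 0 0 0 0 0.9;0 0 0 0 0 0 0.9")

```text
time_s: 31.75
eef_pos: [0.5219, -0.1459, 0.0606]
tool_rot: [-0.0, -0.073, 0.997, 0.0]
wrist_force: [-0.1, 0.5, -0.6]
gripper_width: 0.45
gripper_force: 51.2
```

```bash
python3 - <<'E'
from h import *
plan([*fpt(0,-.127),.0155],np.radians(98.2));print(tof(pose()[0])*1000)
E
```

```text
shift mm [ 0.03 -0.03  1.8 ] wz(0.1rad) 0.02 t 31.75 j6 -2.099108808825471
[   0.73502392 -126.25569695]
```

Emit:
send_rows(targets="0.03 -0.03 0.4 0 0 0 0.9;0 0 0.4 0 0 0 0.9;0 0 0.4 0 0 0 0.9;0 0 0.3 0 0 0 0.9;0 0 0.14 0 0 0 0.9;0 0 0 0 0 0 0.9;0 0 0 0 0 0 0.9")

```text
time_s: 32.45
eef_pos: [0.5214, -0.1474, 0.0194]
tool_rot: [0.0, -0.073, 0.997, -0.0]
wrist_force: [-0.5, -0.3, -0.4]
gripper_width: 0.452
gripper_force: 51.2
```

Emit:
send_rows(targets="0 0 0.08 0 0 0 0.9;0 0 0.07 0 0 0 0.9;0 0 0 0 0 0 0.9;0 0 0 0 0 0 0.9")

```text
time_s: 32.85
eef_pos: [0.5215, -0.1475, 0.0158]
tool_rot: [0.0, -0.073, 0.997, -0.0]
wrist_force: [-0.2, -0.1, 3.8]
gripper_width: 0.451
gripper_force: 51.8
```

Emit:
send_rows(targets="0 0 0 0 0 0 0.42;0 0 0 0 0 0 0.42;0 0 0 0 0 0 0.42;0 0 -0.3 0 0 0 0.42;0 0 -0.6 0 0 0 0.42;0 0 -0.9 0 0 0 0.42;0 0 -1 0 0 0 0.5;0 0 -1 0 0 0 0.5;0 0 -1 0 0 0 1;0 0 -1 0 0 0 1;0 0 -1 0 0 0 1;0 -1 0 0 0 0 1;0 -1 0 0 0 0 1;0 -1 0 0 0 0 1;0 -1 0 0 0 0 1;0 -1 0 0 0 0 1;0 -1 0 0 0 0 1;0 -0.5 0 0 0 0 1;0 0 0 0 0 0 1;0 0 0 0 0 0 1", force=50)

```text
time_s: 34.85
eef_pos: [0.5445, -0.3074, 0.1856]
tool_rot: [-0.0, -0.072, 0.997, 0.0]
wrist_force: [0.0, 0.1, 0.2]
gripper_width: 0.001
gripper_force: 0.0
```

```bash
python3 - <<'E'
from h import *
c=bot.get_calibration("wrist");e,r,s=pose();im=bot.grab_frame("wrist")[:,:,::-1].copy();cv2.imwrite("pics/w8.png",im)
h=cv2.cvtColor(im,cv2.COLOR_BGR2HSV);H,S,V=h[...,0],h[...,1],h[...,2]
print(tof(e)*1000,e,s["time_s"])
for ce,st,mm in blobs((H>45)&(H<80)&(S>120),100): print("green",ce,st,(tof(cast("wrist",c,[ce,(ce[0],st[1]),(ce[0],st[1]+st[3])],.05))*1000).round(1))
for ce,st,mm in blobs((H<14)&(S>180)&(V>120),150): print("orange",ce,st,tof(cast("wrist",c,[ce],.07))*1000)
for g in(-.057,-.127): 
    p,a=padrect(im,c,fpt(0,g),.028);print(tof(p)*1000)
E
```

```text
[ 1.10696654e-01 -2.89365930e+02] [ 0.54451507 -0.30739463  0.18556151] 34.85
green [275.31789137 194.53833866] [262 180  27  30 626] [[  -2.8 -292.5]
 [ -15.8 -292.5]
 [  11.4 -292.5]]
orange [378.71019108 196.20063694] [370 176  28  48 628] [[  -6.59535857 -204.87842977]]
orange [510.26484561 389.10807601] [490 364  46  56 842] [[281.95881865  54.14004574]]
px [385. 184.] c [ 521.5 -173.8] size [ 99.8 312.5] long 98.1
[  -3.61775752 -153.82031877]
px [385. 184.] c [ 521.5 -173.8] size [ 99.8 312.5] long 98.1
[  -3.61775752 -153.82031877]
```

View pics/w8.png

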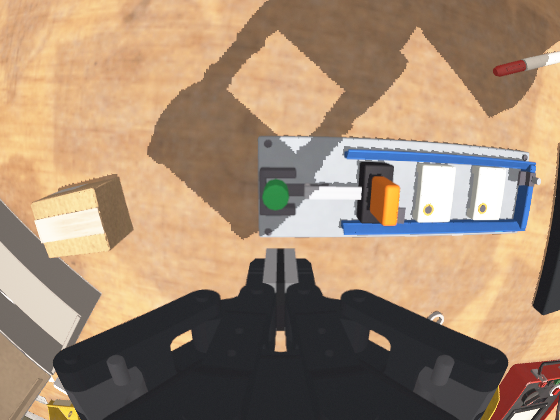

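Both pads lie flat in the channel at about (434,193) and (487,193), the fin is held at (385,198), and the button is under the tool at (275,194). Next I press it.

Emit:
send_rows(targets="0.05 -0.1 1 0 0 0 1;0 0 1 0 0 0 1;0 0 1 0 0 0 1;0 0 1 0 0 0 1;0 0 0.8 0 0 0 1;0 0 0.4 0 0 0 1;0 0 0.1 0 0 0 1;0 0 0 0 0 0 1;0 0 0 0 0 0 1")

```text
time_s: 35.8
eef_pos: [0.5444, -0.311, 0.0541]
tool_rot: [0.001, -0.073, 0.997, -0.0]
wrist_force: [-0.7, -0.2, 1.0]
gripper_width: -0.001
gripper_force: 0.0
```

Emit:
send_rows(targets="0 0 0.15 0 0 0 1;0 0 0.15 0 0 0 1;0 0 0.1 0 0 0 1;0 0 0 0 0 0 1;0 0 0 0 0 0 1")

```text
time_s: 36.3
eef_pos: [0.5441, -0.311, 0.0432]
tool_rot: [0.0, -0.073, 0.997, -0.0]
wrist_force: [1.2, -1.9, 3.8]
gripper_width: -0.002
gripper_force: 1.8
```

Emit:
send_rows(targets="0 0 0.06 0 0 0 1;0 0 0.03 0 0 0 1;0 0 0 0 0 0 1;0 0 0 0 0 0 1;0 0 0 0 0 0 1")

```text
time_s: 36.8
eef_pos: [0.544, -0.3109, 0.0409]
tool_rot: [0.0, -0.073, 0.997, -0.0]
wrist_force: [0.9, -2.8, 5.0]
gripper_width: 0.001
gripper_force: 2.3
```

Emit:
send_rows(targets="0 0 0 0 0 0 1;0 0 0 0 0 0 1;0 0 0 0 0 0 1;0 0 -0.4 0 0 0 1;0 0 -1 0 0 0 1;0 0 -1 0 0 0 1;0 0 -1 0 0 0 1;0 0 -1 0 0 0 1;0 0 -1 0 0 0 1;0 0 0 0 0 0 1;0 0 0 0 0 0 1")

```text
time_s: 37.9
eef_pos: [0.5436, -0.3105, 0.1762]
tool_rot: [-0.0, -0.073, 0.997, 0.0]
wrist_force: [0.4, 0.4, -0.1]
gripper_width: -0.002
gripper_force: 0.0
```

```bash
python3 - <<'E'
from h import *
c=bot.get_calibration("wrist");e,r,s=pose();im=bot.grab_frame("wrist")[:,:,::-1].copy();cv2.imwrite("pics/w9.png",cv2.resize(im[120:270,230:560],(792,360)))
h=cv2.cvtColor(im,cv2.COLOR_BGR2HSV);H,S,V=h[...,0],h[...,1],h[...,2]
print(tof(e)*1000,s["time_s"],s["wrist_force"])
for ce,st,mm in blobs((H<14)&(S>180)&(V>120),150): print("orange",ce,st,tof(cast("wrist",c,[ce],.07))*1000)
E
```

```text
[  -1.22979938 -292.31007887] 37.9 [ 0.3840959   0.39488378 -0.11293812]
orange [478.46906637 202.93925759] [465 183  33  45 889] [[  -5.31165334 -110.82952615]]
orange [514.61557478 391.32509271] [496 367  47  53 809] [[276.93991785  52.21084629]]
```

View pics/w9.png

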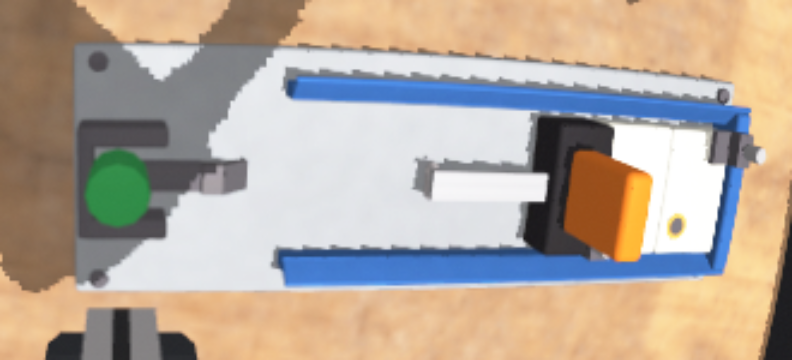

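The follower has closed, with both pads flat and flush to the stop and the button up. One top-camera check of the follower travel before handing in.

```bash
python3 - <<'E'
from h import *
c=bot.get_calibration("top");im=bot.grab_frame("top")[:,:,::-1].copy()
P=[]
for I in(cv2.imread("pics/top0.png"),im):
    h=cv2.cvtColor(I,cv2.COLOR_BGR2HSV);m=(h[...,0]<16)&(h[...,1]>130)&(h[...,2]>130)
    m[:165]=0;m[205:]=0;m[:,:300]=0;m[:,400:]=0
    b=max(blobs(m,10),key=lambda q:q[1][4]);print(b[0],b[1]);P.append(tof(cast("top",c,b[0],.065)))
print((P[1]-P[0])*1000)
E
```

```text
[318.61666667 185.6       ] [316 180   6  13  60]Traceback (most recent call last):
  File "<stdin>", line 7, in <module>
ValueError: max() iterable argument is empty
```

Emit:
send_rows(targets="0 -1 -0.5 0 0 0 1;0 -1 -0.5 0 0 0 1;0 -1 -0.5 0 0 0 1;0 -1 -0.5 0 0 0 1;0 -1 0 0 0 0 1;0 -1 0 0 0 0 1;0 0 0 0 0 0 1;0 0 0 0 0 0 1")

```text
time_s: 38.8
eef_pos: [0.5651, -0.459, 0.2242]
tool_rot: [-0.001, -0.072, 0.997, 0.001]
wrist_force: [0.6, 0.5, 0.6]
gripper_width: 0.001
gripper_force: 0.0
```

```bash
python3 - <<'E'
from h import *
c=bot.get_calibration("top");im=bot.grab_frame("top")[:,:,::-1].copy()
for I in(cv2.imread("pics/top0.png"),im):
    h=cv2.cvtColor(I,cv2.COLOR_BGR2HSV);m=(h[...,0]<16)&(h[...,1]>150)&(h[...,2]>90)
    m[:165]=0;m[205:]=0;m[:,:300]=0;m[:,400:]=0
    for b in blobs(m,20):print(b[0].round(1),b[1],tof(cast("top",c,b[0],.065))*1000)
E
```

```text
[318.3 186.5] [315 180   7  14  74] [[ -1.62555271 -45.42116442]]
```

```bash
python3 - <<'E'
from h import *
c=bot.get_calibration("side");im=bot.grab_frame("side")[:,:,::-1].copy()
for I in(cv2.imread("pics/side0.png"),im):
    h=cv2.cvtColor(I,cv2.COLOR_BGR2HSV);m=(h[...,0]<16)&(h[...,1]>180)&(h[...,2]>120);m[:215]=0;m[330:]=0;m[:,:285]=0;m[:,360:]=0
    for b in blobs(m,20):print(b[0].round(1),b[1],tof(cast("side",c,(b[0][0],b[1][1]),.07))*1000,tof(cast("side",c,b[0],.06))*1000)
E
```

```text
[305.5 233.9] [300 227  12  14 142] [[ -0.59552743 -42.0042318 ]] [[ -6.71103906 -61.39481344]]
[311.4 243.8] [305 237  14  14 149] [[ -0.8705673  -93.87621257]] [[  -6.4127842  -111.12348998]]
```

Follower travel measures about 50 mm, which fits two clamped pads. I hand the job in.

```bash
python3 -c "
from workcell import bot
print(bot.finish_job())"
```

```text
the job is handed in; nothing more can be done
None
```

The job is handed in, but no verdict came back: the two firm pads sit clamped flat against the end stop with the follower at about 50 mm and the button up, and the two warped pads are on the granite. I viewed 11 pictures, one over the limit of 10.

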